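# Sweep the branch slices into the collecting tray

### The arm

A 7-joint arm with a two-finger parallel gripper is mounted at the origin on the work surface. World frame = base frame: x ahead of the robot, y to its left, z up, the work surface at z = 0. Lengths are in m, angles in rad, forces in N, time in s.
With the tool pointing down it reaches from about 0.4 to 0.85 m from the base axis. Payload 4.5 kg.
Tool frame: the origin (TCP) lies between the finger pads; the fingertips stand 19 mm ahead of it and the grasp point (between the pads) is the TCP (r.tips_ahead is the distance from the TCP to the fingertips, in m); z points along the fingers, y is the line along which they close (so a half turn about z gives the same grasp; the last joint's range is limited). The gripper opens to 88 mm and grips with 3 to 60 N. Pads are 18 mm wide; open, the fingers measure 123 mm over their backs; the gripper's body (75 mm by 187 mm) begins 45 mm behind the grasp point.
Start: joints at [-1.111, 0.689, -0.195, 1.565, 0.157, 0.902, -0.215], TCP at [0.258, 0.569, 0.258] pointing down, gripper open.
Joint ranges: [-3.01, 3.01], [-0.46, 2.08], [-1.47, 1.51], [0.13, 2.56], [-1, 4.14], [0.04, 2.09], [-2.66, 2.66]. Speed limits (rad/s): [2.57, 2.57, 3.14, 3.14, 3.14, 3.14, 3.14].

### API

Orientations are given as a unit quaternion [x, y, z, w].
In Python, from plant import r, cams, models gives the robot as it stands. The module is installed in compiled form; this text tells all that it offers.
- The arm moves only by the tool jog_arm, never from a script. Its arguments are lists of equal length, an entry for each row: "turn": the turn, a rotation vector about the tool's x, y, z in rad, a list of three; "translation": the shift along the tool's x, y, z in m, a list of three; "grip": the closure, from 0 (fully open) to 1 (shut). In form: {"turn": [[ax, ay, az], ...], "translation": [[tx, ty, tz], ...], "grip": [grip, ...]}. A call has 1 to 20 rows; each row is the pose to reach, as a shift and turn from the pose commanded when the call began, along the tool's axes at that moment; what a row does not reach only later rows make up. A row lasts 1/8 s, in which the tool goes at most 62.5 mm and 10.7 degrees, less where a joint would pass 70% of its speed; a pose out of reach is approached as far as the arm can. A call with a gripper value outside its range is refused whole. The fingers move at their own pace and stop on an object; "force" is the grip in N (left out, the last holds). Time passes only in rows, so rows that repeat a pose let the fingers close. It gives the time, the measured TCP pose, the force, the opening and the grip force at its end, in the units of the state.
- r.get_state(): the state, without advancing time (a new reading comes with each control period).
- cams.snapshot(name): name is "side" or "top" or "wrist"; returns the picture (480x640x3 uint8, red, green, blue); there is no depth.
- cams.camera_params(name): a dict with "fx", "fy", "cx", "cy" (pixels), "eye" and "orientation" of the camera in the world. Camera axes: x right, y up, looking along -z (the intrinsics and any distortion apply to the point x, -y, -z); pixel columns grow to the right and rows downward; lengths in m; the calibration is good to about 2 mm. The wrist camera is an equidistant fisheye: a pixel r from the principal point sees the ray r / f radians off the axis. A picture is of the moment at which its call begins: read the wrist's pose just before it. camera_params takes no time and is no camera call; for the wrist camera it gives the pose at the moment of the call.
- r.finish_job(): hands the job in; it is judged then, once.
Trained networks look in the newest picture that a camera, given by its name, has taken for a name from the list of things; names that differ only in an ending like _2 or _b are one class to them, and where a whole thing is asked for, a point or a joint stands for the part that bears it (a point fixed in the world has none). Each returns a list of dicts, best first, with "p" (0 to 1); they miss things now and then, are a little off and sometimes report something else, mostly with a low value. They report only what shows in the picture. A call takes as long as a camera call.
- models.find_in(camera, name): "position" ([x, y, z] in m, in world coordinates, good to about 4 mm: the middle of the surface that is visible of it).
- models.masks_of(camera, name): "pixels" (480x640 bool, what is visible of it).
- models.place_of(camera, name): "position" ([x, y, z] in m, in world coordinates, good to about 4 mm: a listed point, or the origin of a listed thing).
The state is a dict: "clock": time; "q": joint angles; "qd": joint speeds; "joint_torque": joint torques, N m; "tool_pos": TCP position; "eef_rot": TCP orientation; "contact_force": force on the tool from outside, world axes, zero at the start; "moment": the same for the moment, N m; "opening": opening from 0.0 (shut) to 1.0 (fully open); "finger_force": force on a finger pad.
Only numpy, scipy, OpenCV 4.12 (cv2) and the standard library are available. Lean on these libraries where they do the work, as an engineer would, in place of code of your own. Each camera call takes 0.05 s, during which the arm holds its last target. There are 200 camera calls.

### The job

Clear the three round branch slices off the desk: sweep each of them along the desk with the fingers, through the open side of the metal tray, until all three lie flat and wholly inside it. Slide them only - do not pick them up - and leave the eraser, the cork stopper, the pencil sharpener and the pencil case where they are.

Things in the scene. Friction and masses are not known exactly. Their poses are not given: they have to be found in the camera images.
- tray: shallow aluminium tray fixed to the desk, one side open. Origin: middle of the tray at desk height; own x runs from the open side to the back wall, z up. Inside: x from -75 mm (open edge) to +75 (back wall), y from -110 to +110 (side walls). The 3 walls are 4 mm thick, 35 mm high, sides full length. Floor 2 mm above the desk, after a gentle ramp up from desk level (x -75 to -55 mm).
- slice_small: small slice of a tree branch: a flat round wooden disc, 32 mm across and 14 mm thick, dark bark rim and pale ringed top, lying flat on the desk. Origin: centre of its underside, z up.
- slice_medium: medium slice of a tree branch: a flat round wooden disc, 38 mm across and 14 mm thick, dark bark rim and pale ringed top, lying flat on the desk. Origin: centre of its underside, z up.
- slice_large: large slice of a tree branch: a flat round wooden disc, 44 mm across and 14 mm thick, dark bark rim and pale ringed top, lying flat on the desk. Origin: centre of its underside, z up.
- eraser: white block eraser 42 (own x) by 20 by 12 mm high, lying among the slices; stays. Origin: centre of its underside.
- stopper: tapered cork stopper standing on its narrow end, 20 mm across below, 26 mm across on top, 30 mm high, among the slices; stays. Origin: centre of its underside.
- sharpener: small metal pencil sharpener 26 (own x) by 16 by 12 mm high, towards the far edge of the desk; stays. Origin: centre of its underside.
- pencil_case: flat metal pencil case 70 (own x) by 190 by 24 mm high, on the right of the slices; stays. Origin: centre of its underside.

How it is judged:
By the outcome, as a careful person would: the job done as asked, in the order asked, and still so for the second after the job is handed in, with the robot touching nothing.
It also fails if it takes over 72 s, if anything falls off the work surface, if the arm or the gripper's body presses on something with over 40 N, if the wrist force passes 120 N, or if a joint passes its speed limit or range.

## Working session

There is one attempt and no reset: what is moved stays moved. The work goes in short steps, Python scripts to look and compute and a tool call to move; the robot and the scene stay as the last step left them, time stands still between calls to the robot, and variables do not carry over. Pictures are saved under pics/ and viewed, at most 10 in all, crops included, and the job is handed in when it is done.

Besides the shell and the picture viewer there is one more tool, called after "Emit:" as a command line: name --argument value ..., lists and objects as JSON in quotes. jog_arm: Moves the arm, as the interface text tells. Its arguments: {"type":"object","properties":{"turn":{"type":"array"},"translation":{"type":"array"},"grip":{"type":"array"},"force":{"type":"number"}},"required":["turn","translation","grip"]}

```bash
mkdir -p pics; python3 - <<'E'
from plant import r,cams,models
import cv2,numpy as np
s=r.get_state();print(s['clock'],s['tool_pos'],s['eef_rot'],s['opening'],r.tips_ahead)
for c in ['top','side']:
    im=cams.snapshot(c);cv2.imwrite(f'pics/{c}0.png',im[:,:,::-1]);p=cams.camera_params(c);print(c,p)
    for n in ['tray','slice_small','slice_medium','slice_large','eraser','stopper','sharpener','pencil_case']:
        print(n,[(np.round(d['position'],3),round(d['p'],2)) for d in models.place_of(c,n)[:3]])
print(r.get_state()['clock'])
E
```

```text
0.0 [0.25794681 0.56862806 0.25690673] [ 2.11254797e-01  9.77430590e-01 -9.13736210e-04 -1.33328148e-04] 0.9985204994068048 0.019
top {'fx': 550.7836919036579, 'fy': 550.7836919036579, 'cx': 316.0205629496332, 'cy': 240.39069156856434, 'eye': array([ 0.3915572 , -0.10099086,  1.04511012]), 'orientation': array([-0.06469523,  0.05071675,  0.70899363, -0.70040729])}
tray [(array([0.56 , 0.228, 0.004]), 0.56)]
slice_small [(array([ 0.428, -0.186,  0.001]), 0.7)]
slice_medium []
slice_large [(array([ 0.654, -0.207, -0.005]), 0.63)]
eraser [(array([ 0.497, -0.111, -0.002]), 0.74)]
stopper [(array([ 0.596, -0.201,  0.003]), 0.63)]
sharpener [(array([ 0.702,  0.042, -0.   ]), 0.49)]
pencil_case [(array([ 0.469, -0.452, -0.001]), 0.91), (array([0.702, 0.042, 0.001]), 0.71)]
side {'fx': 525.9415352388994, 'fy': 525.9415352388994, 'cx': 323.2080574152678, 'cy': 238.6523271269732, 'eye': array([0.53959756, 0.74744332, 0.7927902 ]), 'orientation': array([-0.00894987,  0.40972688,  0.91185438, -0.02377772])}
tray [(array([ 0.56 ,  0.233, -0.001]), 0.97)]
slice_small [(array([ 0.434, -0.185,  0.001]), 0.45)]
slice_medium [(array([ 0.544, -0.125, -0.   ]), 0.76), (array([ 0.556,  0.232, -0.002]), 0.58)]
slice_large [(array([ 0.655, -0.204, -0.002]), 0.81)]
eraser [(array([ 0.49 , -0.107, -0.001]), 0.53)]
stopper []
sharpener [(array([ 0.702,  0.041, -0.002]), 0.7)]
pencil_case [(array([ 0.47 , -0.45 ,  0.002]), 0.9)]
0.9
```

View pics/top0.png

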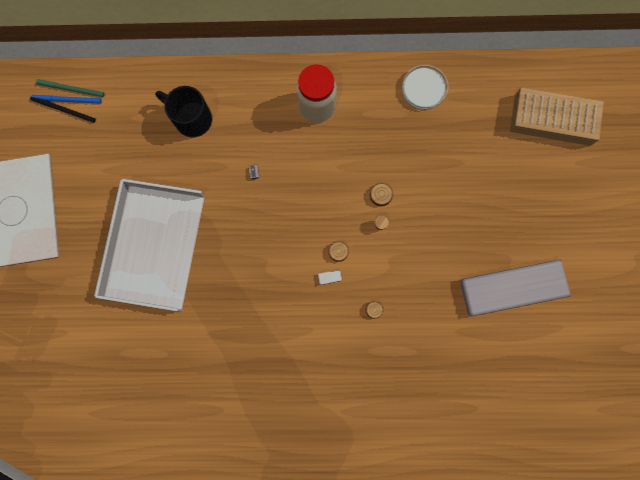

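The top view shows the tray at about (150,245), open to the right. The slices are at (381,194), (339,251) and (375,310). The eraser is at (330,277), the stopper at (381,222), the sharpener at (254,172) and the case at (516,287).

```bash
cat > h.py <<'E'
import numpy as np,cv2
from scipy.spatial.transform import Rotation as R
from plant import r,cams,models
def ray(c,uv,z):
    p=cams.camera_params(c);d=np.array([(uv[0]-p['cx'])/p['fx'],-(uv[1]-p['cy'])/p['fy'],-1])
    d=R.from_quat(p['orientation']).apply(d);e=np.array(p['eye']);return (e+d*(z-e[2])/d[2])[:2]
E
python3 - <<'E'
from h import *
for uv in [(122,181),(203,192),(181,310),(96,301)]: print('tray',np.round(ray('top',uv,.035),4))
for n,z,uv in [('large',.014,(381.5,194)),('medium',.014,(339,251)),('small',.014,(375,310)),('eraser',.012,(330,277)),('stopper',.03,(382,222)),('sharp',.012,(254,172))]: print(n,np.round(ray('top',uv,z),4))
im=cams.snapshot('top')
a=cv2.resize(im[160:340,230:410],None,fx=3,fy=3,interpolation=cv2.INTER_CUBIC)
cv2.imwrite('pics/crop1.png',a[:,:,::-1])
print(R.from_quat(r.get_state()['eef_rot']).as_matrix().round(3))
E
```

```text
tray [0.6782 0.287 ]
tray [0.6541 0.1314]
tray [0.4326 0.1667]
tray [0.4508 0.3245]
large [ 0.6502 -0.2081]
medium [ 0.5408 -0.1247]
small [ 0.4293 -0.1895]
eraser [ 0.4919 -0.1069]
stopper [ 0.5923 -0.2058]
sharp [0.6986 0.0379]
[[-0.911  0.413  0.   ]
 [ 0.413  0.911  0.   ]
 [ 0.     0.    -1.   ]]
```

View pics/crop1.png

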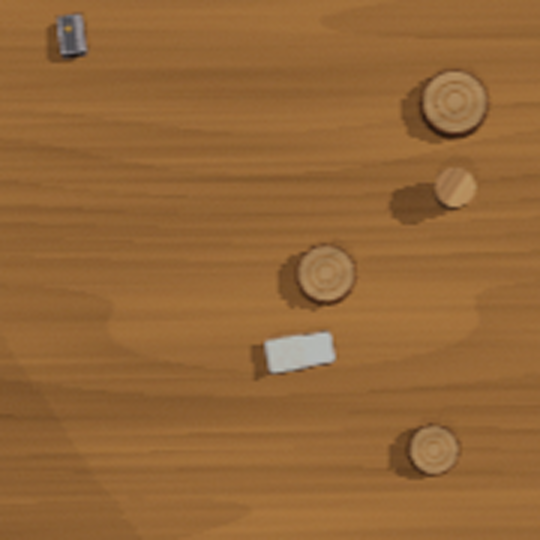

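Emit:
jog_arm --turn '[[0,0,0.15],[0,0,0.3],[0,0,0.45],[0,0,0.6],[0,0,0.75],[0,0,0.9],[0,0,1.05],[0,0,1.145],[0,0,1.145],[0,0,1.145],[0,0,1.145],[0,0,1.145],[0,0,1.145],[0,0,1.145],[0,0,1.145],[0,0,1.145],[0,0,1.145],[0,0,1.145],[0,0,1.145],[0,0,1.145]]' --translation '[[-0.02,-0.017,0.03],[-0.06,-0.05,0.06],[-0.1,-0.085,0.06],[-0.14,-0.12,0.06],[-0.18,-0.155,0.06],[-0.22,-0.19,0.06],[-0.265,-0.225,0.06],[-0.31,-0.265,0.06],[-0.355,-0.3,0.06],[-0.4,-0.34,0.06],[-0.445,-0.38,0.06],[-0.49,-0.415,0.06],[-0.535,-0.455,0.06],[-0.58,-0.49,0.06],[-0.625,-0.53,0.06],[-0.665,-0.565,0.06],[-0.69,-0.59,0.06],[-0.703,-0.597,0.06],[-0.703,-0.597,0.06],[-0.703,-0.597,0.06]]' --grip '[0.75,0.75,0.75,0.75,0.75,0.75,0.75,0.75,0.75,0.75,0.75,0.75,0.75,0.75,0.75,0.75,0.75,0.75,0.75,0.75]'

```text
clock: 3.45
tool_pos: [0.6516, -0.2634, 0.1975]
eef_rot: [0.707, 0.708, 0.0, -0.001]
contact_force: [-0.6, 0.2, 0.3]
opening: 0.245
finger_force: 0.0
```

```bash
python3 - <<'E'
from h import *
p=cams.camera_params('wrist');im=cams.snapshot('wrist');cv2.imwrite('pics/w1.png',im[:,:,::-1])
print({k:np.round(v,4) for k,v in p.items()})
print(R.from_quat(p['orientation']).as_matrix().round(3))
for n in ['slice_large','stopper','slice_medium','eraser','slice_small']:
    print(n,[(np.round(d['position'],3),round(d['p'],2)) for d in models.place_of('wrist',n)[:3]])
E
```

```text
{'fx': np.float64(371.6483), 'fy': np.float64(371.6483), 'cx': np.float64(321.3623), 'cy': np.float64(238.5525), 'eye': array([ 0.652 , -0.1843,  0.3256]), 'orientation': array([-1.532e-01,  4.000e-04,  1.300e-03,  9.882e-01])}
[[ 1.    -0.003  0.   ]
 [ 0.002  0.953  0.303]
 [-0.001 -0.303  0.953]]
slice_large [(array([ 0.652, -0.208,  0.002]), 0.83)]
stopper [(array([ 0.592, -0.206, -0.002]), 0.82)]
slice_medium [(array([ 0.543, -0.126, -0.001]), 0.67)]
eraser [(array([ 0.49 , -0.107, -0.   ]), 0.9)]
slice_small [(array([ 0.428, -0.188, -0.001]), 0.94)]
```

View pics/w1.png

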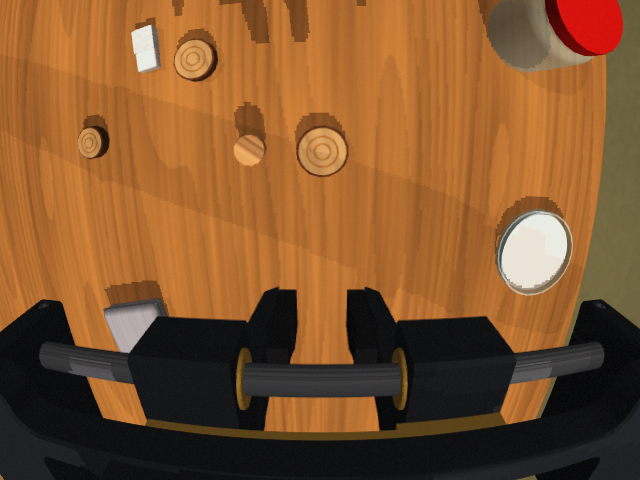

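The wrist view agrees with the estimates. The large slice is at (322,151), straight ahead of the fingers, with the stopper at (249,150) clear to the left. I'll descend and push the large slice.

Emit:
jog_arm --turn '[[0,0,0],[0,0,0],[0,0,0],[0,0,0],[0,0,0],[0,0,0],[0,0,0],[0,0,0],[0,0,0],[0,0,0],[0,0,0],[0,0,0]]' --translation '[[0,0,0.05],[0,0,0.1],[0,0,0.14],[0,0,0.162],[0,0,0.172],[0,0,0.172],[0.01,0,0.172],[0.025,0,0.172],[0.045,0,0.172],[0.065,0,0.172],[0.085,0,0.172],[0.1,0,0.172]]' --grip '[0.75,0.75,0.75,0.75,0.75,0.75,0.75,0.75,0.75,0.75,0.75,0.75]'

```text
clock: 5.25
tool_pos: [0.6519, -0.1625, 0.0257]
eef_rot: [0.707, 0.708, 0.0, -0.0]
contact_force: [0.7, 0.4, 1.0]
opening: 0.25
finger_force: 0.1
```

```bash
python3 - <<'E'
from h import *
print(r.get_state()['tool_pos'])
for c in ['wrist','top','side']:
  cams.snapshot(c)
  for n in ['slice_large','stopper']:
    print(c,n,[(np.round(d['position'],3),round(d['p'],2)) for d in models.place_of(c,n)[:3]])
E
```

```text
[ 0.65185849 -0.16254916  0.02567366]
wrist slice_large [(array([ 0.652, -0.137,  0.002]), 0.76)]
wrist stopper []
top slice_large []
top stopper []
side slice_large [(array([ 0.656, -0.13 , -0.002]), 0.69)]
side stopper [(array([ 0.591, -0.205,  0.   ]), 0.45)]
```

Emit:
jog_arm --turn '[[0,0,0],[0,0,0],[0,0,0],[0,0,0],[0,0,0],[0,0,0],[0,0,0],[0,0,0],[0,0,0],[0,0,0],[0,0,0],[0,0,0],[0,0,0],[0,0,0],[0,0,0],[0,0,0],[0,0,0],[0,0,0],[0,0,0],[0,0,0]]' --translation '[[0.01,0,0],[0.03,-0.003,0],[0.052,-0.007,0],[0.075,-0.011,0],[0.098,-0.015,0],[0.121,-0.019,0],[0.144,-0.023,0],[0.167,-0.027,0],[0.19,-0.031,0],[0.213,-0.033,0],[0.236,-0.033,0],[0.259,-0.033,0],[0.282,-0.033,0],[0.302,-0.033,0],[0.32,-0.033,0],[0.337,-0.033,0],[0.352,-0.033,0],[0.363,-0.033,0],[0.37,-0.033,0],[0.375,-0.033,0]]' --grip '[0.75,0.75,0.75,0.75,0.75,0.75,0.75,0.75,0.75,0.75,0.75,0.75,0.75,0.75,0.75,0.75,0.75,0.75,0.75,0.75]'

```text
clock: 8.2
tool_pos: [0.6188, 0.2101, 0.0257]
eef_rot: [0.707, 0.707, -0.0, 0.0]
contact_force: [0.4, 0.0, 0.7]
opening: 0.247
finger_force: 0.1
```

```bash
python3 - <<'E'
from h import *
s=r.get_state();print(s['tool_pos'],s['contact_force'])
im=cams.snapshot('side');cv2.imwrite('pics/s2.png',im[:,:,::-1])
cams.snapshot('wrist')
for c in ['wrist','side']:
  for n in ['slice_large','tray']:
    print(c,n,[(np.round(d['position'],3),round(d['p'],2)) for d in models.place_of(c,n)[:3]])
E
```

```text
[0.61884383 0.21008912 0.02569437] [0.40412569 0.02775737 0.74441173]
wrist slice_large [(array([0.621, 0.242, 0.003]), 0.61)]
wrist tray [(array([0.559, 0.231, 0.003]), 0.98)]
side slice_large [(array([0.62 , 0.239, 0.001]), 0.56)]
side tray [(array([ 0.557,  0.232, -0.001]), 0.79)]
```

View pics/s2.png

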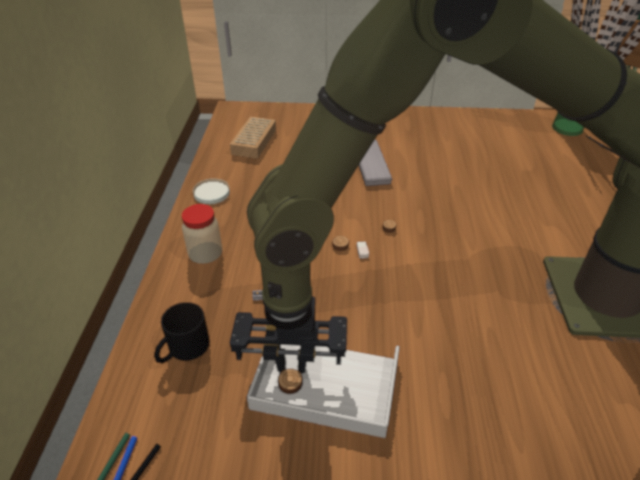

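The side view shows the large slice flat inside the tray at (290,380), with the others untouched. The medium slice is next.

Emit:
jog_arm --turn '[[0,0,0],[0,0,0],[0,0,0],[0,0,0],[0,0,0],[0,0,0],[0,0,0],[0,0,0],[0,0,0],[0,0,0],[0,0,0],[0,0,0],[0,0,0],[0,0,0],[0,0,0],[0,0,0]]' --translation '[[-0.01,0,0],[-0.025,0,-0.02],[-0.03,0,-0.06],[-0.05,-0.01,-0.1],[-0.1,-0.02,-0.1],[-0.15,-0.03,-0.1],[-0.2,-0.04,-0.1],[-0.25,-0.05,-0.1],[-0.3,-0.06,-0.1],[-0.345,-0.07,-0.1],[-0.375,-0.074,-0.1],[-0.386,-0.074,-0.1],[-0.386,-0.074,-0.09],[-0.386,-0.074,-0.05],[-0.386,-0.074,-0.015],[-0.386,-0.074,0]]' --grip '[0.75,0.78,0.78,0.78,0.78,0.78,0.78,0.78,0.78,0.78,0.78,0.78,0.78,0.78,0.78,0.78]'

```text
clock: 10.5
tool_pos: [0.5441, -0.1732, 0.0236]
eef_rot: [0.706, 0.708, -0.0, -0.002]
contact_force: [-0.6, -1.0, -0.5]
opening: 0.221
finger_force: 0.0
```

```bash
python3 - <<'E'
from h import *
s=r.get_state();print(s['tool_pos'],s['contact_force'])
im=cams.snapshot('wrist');cv2.imwrite('pics/w3.png',im[:,:,::-1])
for c in ['wrist']:
  for n in ['slice_medium','eraser','stopper','slice_small']:
    print(c,n,[(np.round(d['position'],3),round(d['p'],2)) for d in models.place_of(c,n)[:3]])
E
```

```text
[ 0.54410698 -0.17319089  0.02363992] [-0.56674491 -1.00963028 -0.49736148]
wrist slice_medium [(array([ 0.546, -0.124,  0.001]), 0.86)]
wrist eraser [(array([ 0.49 , -0.105, -0.   ]), 0.66)]
wrist stopper []
wrist slice_small [(array([ 0.428, -0.184,  0.   ]), 0.82)]
```

View pics/w3.png

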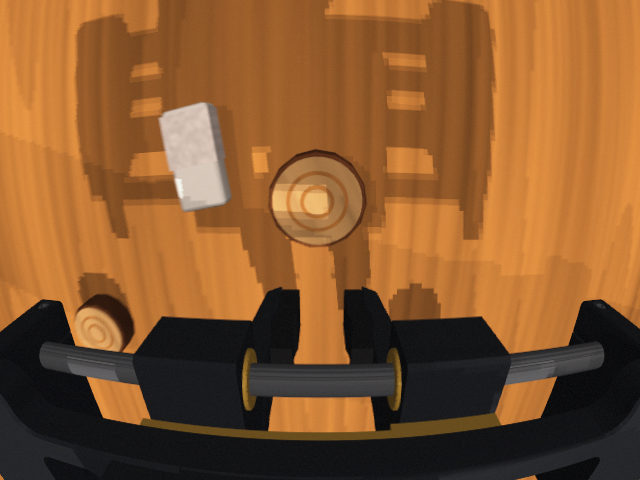

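The wrist view shows the medium slice at (317,198), centred ahead of the fingers. The eraser's right edge is at (228,190), so I'll drift slightly away from it while pushing.

Emit:
jog_arm --turn '[[0,0,0],[0,0,0],[0,0,0],[0,0,0],[0,0,0],[0,0,0],[0,0,0],[0,0,0],[0,0,0],[0,0,0],[0,0,0],[0,0,0],[0,0,0],[0,0,0],[0,0,0],[0,0,0],[0,0,0],[0,0,0],[0,0,0],[0,0,0]]' --translation '[[0.01,0,0],[0.025,0.001,0],[0.04,0.004,0],[0.06,0.008,0],[0.083,0.011,0],[0.108,0.013,0],[0.133,0.014,0],[0.158,0.015,0],[0.183,0.016,0],[0.208,0.016,0],[0.233,0.016,0],[0.258,0.016,0],[0.283,0.016,0],[0.306,0.016,0],[0.328,0.016,0],[0.348,0.016,0],[0.365,0.016,0],[0.379,0.016,0],[0.388,0.016,0],[0.393,0.016,0]]' --grip '[0.78,0.78,0.78,0.78,0.78,0.78,0.78,0.78,0.78,0.78,0.78,0.78,0.78,0.78,0.78,0.78,0.78,0.78,0.78,0.78]'

```text
clock: 13.25
tool_pos: [0.5608, 0.2174, 0.0257]
eef_rot: [0.707, 0.707, -0.0, 0.0]
contact_force: [-1.0, 0.0, 0.6]
opening: 0.217
finger_force: 0.1
```

```bash
python3 - <<'E'
from h import *
s=r.get_state();print(s['tool_pos'],s['contact_force'])
cams.snapshot('wrist');cams.snapshot('side')
for c in ['wrist','side']:
  for n in ['slice_medium','slice_large','eraser','stopper','slice_small']:
    print(c,n,[(np.round(d['position'],3),round(d['p'],2)) for d in models.place_of(c,n)[:3]])
E
```

```text
[0.56082397 0.21737572 0.0256971 ] [-0.99347587  0.03115057  0.64052246]
wrist slice_medium [(array([0.56 , 0.245, 0.003]), 0.55)]
wrist slice_large [(array([0.623, 0.238, 0.003]), 0.95)]
wrist eraser []
wrist stopper []
wrist slice_small []
side slice_medium [(array([0.563, 0.245, 0.001]), 0.8), (array([0.559, 0.232, 0.002]), 0.46)]
side slice_large [(array([ 0.622,  0.241, -0.001]), 0.67)]
side eraser [(array([ 0.491, -0.107, -0.002]), 0.56)]
side stopper []
side slice_small [(array([ 0.432, -0.19 , -0.004]), 0.46)]
```

Emit:
jog_arm --turn '[[0,0,0],[0,0,0],[0,0,0],[0,0,0],[0,0,0],[0,0,0],[0,0,0],[0,0,0],[0,0,0],[0,0,0],[0,0,0],[0,0,0],[0,0,0],[0,0,0],[0,0,0],[0,0,0],[0,0,0],[0,0,0],[0,0,0]]' --translation '[[-0.01,0,0],[-0.025,0,-0.02],[-0.03,0,-0.06],[-0.05,-0.01,-0.1],[-0.09,-0.025,-0.1],[-0.135,-0.04,-0.1],[-0.18,-0.055,-0.1],[-0.225,-0.07,-0.1],[-0.27,-0.085,-0.1],[-0.315,-0.1,-0.1],[-0.36,-0.115,-0.1],[-0.4,-0.125,-0.1],[-0.435,-0.131,-0.1],[-0.45,-0.131,-0.1],[-0.454,-0.131,-0.1],[-0.454,-0.131,-0.09],[-0.454,-0.131,-0.05],[-0.454,-0.131,-0.015],[-0.454,-0.131,0]]' --grip '[0.78,0.8,0.8,0.8,0.8,0.8,0.8,0.8,0.8,0.8,0.8,0.8,0.8,0.8,0.8,0.8,0.8,0.8,0.8]'

```text
clock: 16.23
tool_pos: [0.4293, -0.2346, 0.0237]
eef_rot: [0.706, 0.708, -0.0, -0.002]
contact_force: [-0.4, -0.6, -0.3]
opening: 0.198
finger_force: 0.0
```

```bash
python3 - <<'E'
from h import *
s=r.get_state();print(s['tool_pos'],s['contact_force'])
cams.snapshot('wrist')
for c in ['wrist']:
  for n in ['eraser','stopper','slice_small']:
    print(c,n,[(np.round(d['position'],3),round(d['p'],2)) for d in models.place_of(c,n)[:3]])
E
```

```text
[ 0.42929185 -0.23459499  0.0236744 ] [-0.43875272 -0.61237421 -0.29161303]
wrist eraser [(array([ 0.492, -0.106, -0.001]), 0.61)]
wrist stopper [(array([ 0.596, -0.2  , -0.005]), 0.77)]
wrist slice_small [(array([ 0.429, -0.188, -0.002]), 0.92)]
```

Emit:
jog_arm --turn '[[0,0,0],[0,0,0],[0,0,0],[0,0,0],[0,0,0],[0,0,0],[0,0,0],[0,0,0],[0,0,0],[0,0,0],[0,0,0]]' --translation '[[0.01,0,0],[0.025,0,0],[0.042,0.001,0],[0.062,0.002,0],[0.085,0.003,0],[0.108,0.004,0],[0.13,0.005,0],[0.15,0.006,0],[0.167,0.007,0],[0.18,0.008,0],[0.185,0.008,0]]' --grip '[0.8,0.8,0.8,0.8,0.8,0.8,0.8,0.8,0.8,0.8,0.8]'

```text
clock: 17.8
tool_pos: [0.4378, -0.0484, 0.0263]
eef_rot: [0.705, 0.709, 0.001, -0.001]
contact_force: [0.5, 0.9, -0.1]
opening: 0.195
finger_force: 0.0
```

```bash
python3 - <<'E'
from h import *
s=r.get_state();print(s['tool_pos'],s['contact_force'])
cams.snapshot('wrist')
for c in ['wrist']:
  for n in ['tray','slice_small','eraser']:
    print(c,n,[(np.round(d['position'],3),round(d['p'],2)) for d in models.place_of(c,n)[:3]])
E
```

```text
[ 0.43778955 -0.04840903  0.02627598] [ 0.47970317  0.90700588 -0.11773329]
wrist tray []
wrist slice_small [(array([ 0.44 , -0.017,  0.002]), 0.83)]
wrist eraser []
```

Emit:
jog_arm --turn '[[0,0,0],[0,0,0],[0,0,0],[0,0,0],[0,0,0],[0,0,0],[0,0,0],[0,0,0],[0,0,0],[0,0,0],[0,0,0],[0,0,0],[0,0,0],[0,0,0],[0,0,0],[0,0,0],[0,0,0],[0,0,0]]' --translation '[[0.008,0.001,0],[0.018,0.003,0],[0.032,0.006,0],[0.048,0.01,0],[0.065,0.015,0],[0.082,0.02,0],[0.1,0.025,0],[0.118,0.031,0],[0.136,0.037,0],[0.154,0.043,0],[0.172,0.048,0],[0.19,0.053,0],[0.208,0.057,0],[0.226,0.06,0],[0.243,0.062,0],[0.258,0.063,0],[0.269,0.063,0],[0.275,0.063,0]]' --grip '[0.8,0.8,0.8,0.8,0.8,0.8,0.8,0.8,0.8,0.8,0.8,0.8,0.8,0.8,0.8,0.8,0.8,0.8]'

```text
clock: 20.25
tool_pos: [0.5006, 0.2238, 0.0257]
eef_rot: [0.707, 0.707, -0.0, -0.0]
contact_force: [-0.1, 0.4, -0.5]
opening: 0.201
finger_force: 0.1
```

```bash
python3 - <<'E'
from h import *
s=r.get_state();print(s['tool_pos'],s['contact_force'])
cams.snapshot('wrist')
for c in ['wrist']:
  for n in ['tray','slice_small','slice_medium','slice_large']:
    print(c,n,[(np.round(d['position'],3),round(d['p'],2)) for d in models.place_of(c,n)[:3]])
E
```

```text
[0.50061894 0.22383995 0.02570935] [-0.06840299  0.40708492 -0.5115992 ]
wrist tray []
wrist slice_small [(array([0.498, 0.247, 0.001]), 0.61)]
wrist slice_medium [(array([0.562, 0.246, 0.003]), 0.62)]
wrist slice_large [(array([0.618, 0.238, 0.006]), 0.59)]
```

Retreat and lift, then check.

Emit:
jog_arm --turn '[[0,0,0],[0,0,0],[0,0,0],[0,0,0],[0,0,0],[0,0,0],[0,0,0],[0,0,0]]' --translation '[[-0.01,0,0],[-0.025,0,-0.01],[-0.04,0,-0.05],[-0.06,0,-0.1],[-0.1,0,-0.14],[-0.14,0,-0.18],[-0.18,-0.02,-0.2],[-0.18,-0.02,-0.2]]' --grip '[0.8,0.8,0.8,0.8,0.8,0.8,0.8,0.8]'

```text
clock: 21.5
tool_pos: [0.4795, 0.0377, 0.2269]
eef_rot: [0.709, 0.705, -0.002, 0.002]
contact_force: [-1.3, 0.5, 0.8]
opening: 0.197
finger_force: 0.0
```

```bash
python3 - <<'E'
from h import *
im=cams.snapshot('side');im2=cams.snapshot('wrist');cams.snapshot('top')
cv2.imwrite('pics/f.png',np.hstack([cv2.resize(im,(400,300)),cv2.resize(im2,(400,300))])[:,:,::-1])
for c in ['side','top']:
  for n in ['slice_small','slice_medium','slice_large','eraser','stopper','sharpener','pencil_case']:
    print(c,n,[(np.round(d['position'],3),round(d['p'],2)) for d in models.place_of(c,n)[:2]])
E
```

```text
side slice_small [(array([ 0.504,  0.25 , -0.002]), 0.68)]
side slice_medium [(array([0.563, 0.242, 0.001]), 0.64)]
side slice_large [(array([0.624, 0.246, 0.   ]), 0.83)]
side eraser [(array([ 0.492, -0.107, -0.004]), 0.5), (array([ 0.592, -0.204, -0.003]), 0.2)]
side stopper [(array([ 0.589, -0.204,  0.   ]), 0.5)]
side sharpener [(array([ 0.7  ,  0.041, -0.007]), 0.51)]
side pencil_case [(array([ 0.47 , -0.447, -0.003]), 0.81)]
top slice_small []
top slice_medium []
top slice_large [(array([ 0.62 ,  0.239, -0.001]), 0.45)]
top eraser [(array([ 0.5  , -0.112, -0.   ]), 0.65)]
top stopper [(array([ 0.592, -0.203,  0.001]), 0.56)]
top sharpener [(array([ 0.496, -0.108, -0.001]), 0.67), (array([0.702, 0.042, 0.001]), 0.43)]
top pencil_case [(array([ 0.464, -0.453, -0.001]), 0.86)]
```

View pics/f.png

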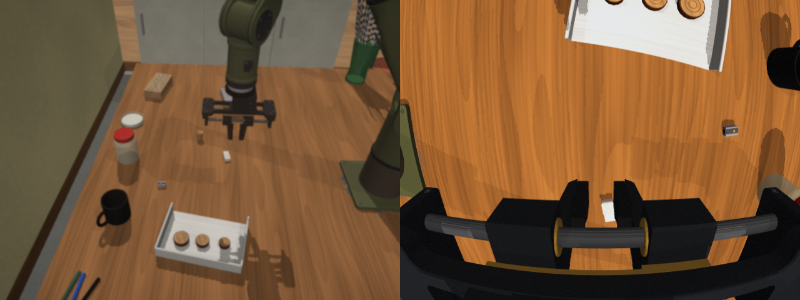

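The side view (left half) shows all three slices flat inside the tray at (181,239), (202,241) and (225,243). The other items haven't moved, and the arm is clear.

```bash
python3 -c "
from plant import r
print(r.finish_job())"
```

```text
the job is handed in; nothing more can be done
None
```

All three branch slices were swept into the tray and lie flat and wholly inside it; the eraser, stopper, sharpener and pencil case were not moved, and the job was handed in at about 22 s of the 72 s allowed.

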